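# Pop a coffee pod and trap it

### The arm

A 6-joint arm with a two-finger parallel gripper is mounted at the origin on a cart in front of the work surface, level with it; the furniture and walls round the work are solid. World frame = base frame: x ahead of the robot, y to its left, z up, the work surface at z = 0. Lengths are in m, angles in rad, forces in N, time in s.
With the tool pointing down it reaches from about 0.35 to 0.875 m from the base axis. Payload 4.2 kg.
Tool frame: the origin (TCP) lies midway between the tips of the shut fingers; the grasp point (between the pads) lies 19 mm behind it; z points along the fingers, y is the line along which they close (so a half turn about z gives the same grasp; the last joint's range is limited). The gripper opens to 85 mm and grips with 20 to 120 N. Pads are 22 mm wide; open, the fingers measure 114 mm over their backs; the gripper's body (76 mm by 85 mm) begins 54 mm behind the grasp point. The pads swing forward as they close: fully open they stand 13 mm farther back than shut.
Start: joints at [-1.034, 0.385, 0.008, 0, -1.194, -0.259], TCP at [0.171, -0.601, 0.208] pointing down, gripper open.
Joint ranges: [-3.14, 3.14], [-1.21, 2.06], [-1.07, 1.41], [-3.16, 2.05], [-2.99, -0.16], [-3.1, 3.1]. Speed limits (rad/s): [2.79, 2.79, 3.14, 3.14, 3.14, 3.14].

### API

Orientations are given as a unit quaternion [x, y, z, w].
In Python, from rig import env, viewer, hand_in gives the robot as it stands. The module is installed in compiled form; this text tells all that it offers.
- The arm moves only by the shell command python3 -m creep 'ROWS' [OPENING] [FORCE]. ROWS is JSON, a list of rows, each a list of 2 entries, a list of its own where there are three numbers: the shift along the tool's x, y, z in mm, then the turn about the tool's z in rad. In form: [[[x, y, z], spin], ...]. A call has 1 to 8 rows; each row is the pose to reach, as a shift and turn from the pose commanded when the call began, along the tool's axes at that moment; what a row does not reach only later rows make up. A row lasts 1/8 s, in which the tool goes at most 62.5 mm and 10.7 degrees, less where a joint would pass 70% of its speed; a pose out of reach is approached as far as the arm can. A call with a gripper value outside its range is refused whole. OPENING is the closure, from 0 (fully open) to 1 (shut), set as the call begins (- or left out, the last holds). The fingers move at their own pace and stop on an object; FORCE is the grip in N (left out, the last holds). Time passes only in rows, so rows that repeat a pose let the fingers close. It gives the time, the measured TCP pose, the force, the opening and the grip force at its end, in the units of the state.
- env.state(): the state, without advancing time (a new reading comes with each control period).
- viewer.get_image(name): name is "scene" or "top"; returns (picture, depth): 384x512x3 uint8, red, green, blue; 384x512 float32, m along the optical axis (not along the pixel's ray), 0 where there is no reading.
- viewer.camera_model(name): a dict with "fx", "fy", "cx", "cy" (pixels), "k1" (the pictures are not rectified: a ray, as slopes to the right and down, at radius r is drawn at 1 + k1 r^2 times it, then the intrinsics apply), "xyz" and "orientation" of the camera in the world. Camera axes: x right, y down, z forward; pixel columns grow to the right and rows downward; lengths in m; the calibration is good to about 2 mm. A picture is of the moment at which its call begins. camera_model takes no time and is no camera call.
- hand_in(): hands the job in; it is judged then, once.
The state is a dict: "clock": time; "joints": joint angles; "qvel": joint speeds; "joint_efforts": joint torques, N m; "position": TCP position; "ee_rot": TCP orientation; "force": force on the tool from outside, world axes, zero at the start; "ft_torque": the same for the moment, N m; "width": finger opening in m; "gripper_force": force on a finger pad.
Only numpy, scipy, OpenCV 4.12 (cv2) and the standard library are available. Lean on these libraries where they do the work, as an engineer would, in place of code of your own. Each camera call takes 0.05 s, during which the arm holds its last target. There are 200 camera calls.

### The job

Press the red key of the pod dock down with one fingertip while the other finger stands in the open lane, so that the copper coffee pod pops out along the lane and is trapped against that other finger instead of shooting off the end. Do not pinch or lift the pod, and leave the other things on the worktop alone. The program finishes while still holding: one finger keeps the key down and the other keeps the popped pod, standing upright in the lane, stopped against the push of its spring.

Things in the scene. Friction and masses are not known exactly. Their poses are not given: they have to be found in the camera images.
- dock: White pod dock, fixed; its place and heading vary. Origin on the worktop under the lane's middle line. Pod pops out along dock -x (roughly towards the robot); +y is the key's side; z up. Level open-topped lane along y = 0 from its open end at x = -95 mm to an upright end wall at x = 54 mm (42 mm high); floor 20 mm above the worktop, 42 mm wide, curb tops 28 mm above the worktop.
- pod: Loose copper coffee pod with a brass band: straight upright cylinder, 37 mm in diameter, 30 mm high, about 30 g; origin at the centre of its underside, z up. Starts in the lane at dock x = about +24 mm, between spring tab and catch. Let go, it shoots along dock -x within about 0.2 s and flies off the lane's end if nothing stops it.
- pusher: Black upright spring tab (30 mm wide, 24 mm high) behind the pod in the lane; origin coincides with the dock's at the start and moves with the tab. It pushes the pod along dock -x with about 1.5 N at first, 0.9 N at the end of its 65 mm stroke, where it stops: a pod caught farther on is no longer pushed.
- eject_key (a joint): Travel of the red key in m: 0 = up, 0.009 = fully down (its stop). Sprung: about 2 N to start it, 5 to 7 N fully down; springs back when let go. Rigidly joined to it is a small steel catch in the lane floor (dock x = 0 to 5 mm, 6 mm proud) that holds the pod back; it sinks with the key and lets the pod go at about 0.006.
- key_top (a point): Centre of the top of the round red key (28 mm in diameter), at dock x = -56, y = +60 mm; 43 mm above the worktop when up, 34 mm fully down; moves with the key. The white boss round it (dock x = -85 to -15, y = 28 to 80 mm) is 30 mm high.
- gate (a point): Point on the middle of the lane floor (20 mm above the worktop) straight across from the key, 60 mm from it: dock x = -56, y = 0. A fingertip over it, level with the pressed key's top (34 to 37 mm above the worktop), clears the curbs and blocks the pod within the spring tab's stroke. Both points lie in one line across the lane.
- lemon: Bystander: yellow lemon, 78 x 55 x 56 mm, loose beside the dock. Leave alone.
- tamper: Bystander: coffee tamper with walnut handle, 58 mm in diameter, 86 mm high, loose behind the dock. Leave alone.
- mug: Bystander: mug, pink-brown above and white below, 86 x 117 x 88 mm, loose, to the right. Leave alone.
- spice_jar: Bystander: glass spice jar with green cap, 46 mm in diameter, 106 mm high, loose, to the right. Leave alone.
- canister: Bystander: white canister with wooden lid, 70 mm in diameter, 120 mm high, loose, to the left. Leave alone.
- tea_tin: Bystander: green square tea tin, 68 x 68 x 101 mm, loose, to the left. Leave alone.
Things that resemble listed ones, but are neither listed nor needed, are in the scene too. Of the things that look like the dock, take the one that is farthest to the robot's left at the start.

How it is judged:
By the outcome, as a careful person would: the job done as asked, in the order asked, and still so for the second after the job is handed in, while the arm keeps its last pose, push and grip.
It also fails if it takes over 29 s, if anything falls off the work surface, if the arm or the gripper's body presses on something with over 40 N, if the wrist force passes 120 N, or if a joint passes its speed limit or range.

## Working session

There is one attempt and no reset: what is moved stays moved. The work goes in short steps, Python scripts to look and compute and a shell command to move; the robot and the scene stay as the last step left them, time stands still between calls to the robot, and variables do not carry over. Pictures are saved under pics/ and viewed, at most 10 in all, crops included, and the job is handed in when it is done.

```bash
mkdir -p pics
python3 - <<'E'
from rig import env,viewer
import cv2,numpy as np
s=env.state();print(s)
for n in("scene","top"):
    im,d=viewer.get_image(n);m=viewer.camera_model(n);print(n,m)
    cv2.imwrite(f"pics/{n}0.png",im[...,::-1]);np.savez(f"pics/{n}0.npz",im=im,d=d)
E
```

```text
{'clock': 0.0, 'joints': array([-1.03438560e+00,  3.85535273e-01,  6.62300963e-03, -4.94799300e-04,
       -1.19401962e+00, -2.58572194e-01]), 'qvel': array([ 0.00025567, -0.00086228, -0.00087881, -0.00059933,  0.00112915,
        0.00022685]), 'joint_efforts': array([ 2.05338947e-04, -3.92288268e+01,  1.88401830e+01,  4.18615177e+00,
       -4.56765221e-03, -1.11044614e-05]), 'position': array([ 0.17124328, -0.60041445,  0.20713402]), 'ee_rot': array([-1.38382402e-01,  9.90378270e-01,  1.07354520e-03, -2.01324107e-04]), 'force': array([-0.81965542,  0.24934518,  0.37399165]), 'ft_torque': array([0.00830079, 0.01959155, 0.04551023]), 'gripper_force': 0.0, 'width': 0.08518013222325835}
scene {'fx': 397.73942508086344, 'fy': 397.73942508086344, 'cx': 261.47757074621006, 'cy': 194.9592758594043, 'k1': -0.13706388227852678, 'xyz': array([-0.28454333,  0.50924952,  1.02273125]), 'orientation': array([-0.43050382,  0.81091178, -0.35101234,  0.18406217])}
top {'fx': 448.8098162650816, 'fy': 448.8098162650816, 'cx': 254.27001390355653, 'cy': 192.85326517473794, 'k1': -0.04277790106327997, 'xyz': array([ 0.27073185, -0.04480486,  1.4996017 ]), 'orientation': array([ 0.71102762, -0.6968268 ,  0.07335828, -0.05908204])}
```

View pics/scene0.png

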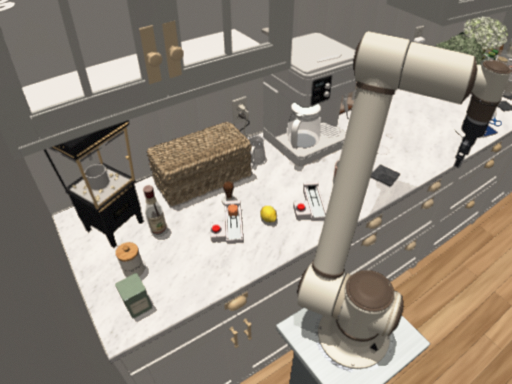

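View pics/top0.png

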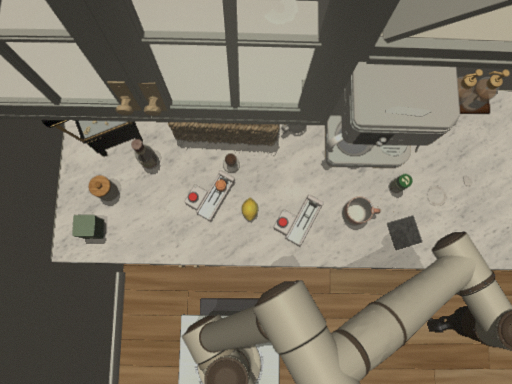

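The scene view shows the target dock at about (228,225), with its key at (216,229) and the pod at (233,210). In the top view the key is at (193,197) and the pod at (221,185). A second dock without a pod sits to the right at (300,220) and is the decoy.

```bash
cat > h.py <<'E'
import cv2,numpy as np
from scipy.spatial.transform import Rotation as R
from rig import env,viewer
def ray(m,u,v):
    p=np.array([(u-m['cx'])/m['fx'],(v-m['cy'])/m['fy']]);q=p.copy()
    for _ in range(20): q=p/(1+m['k1']*(q@q))
    return m['xyz'],R.from_quat(m['orientation']).apply([*q,1])
def plane(n,u,v,z):
    o,d=ray(viewer.camera_model(n),u,v);return o+d*(z-o[2])/d[2]
def tri(ps):
    A=0;b=0
    for n,u,v in ps:
        o,d=ray(viewer.camera_model(n),u,v);d=d/np.linalg.norm(d);P=np.eye(3)-np.outer(d,d);A=A+P;b=b+P@o
    return np.linalg.solve(A,b)
def blob(im,mask,roi):
    u0,v0,u1,v1=roi;mm=np.zeros(mask.shape,np.uint8);mm[v0:v1,u0:u1]=mask[v0:v1,u0:u1]
    k,l,st,c=cv2.connectedComponentsWithStats(mm)
    if k<2:return None
    i=1+np.argmax(st[1:,4]);return c[i],st[i],l==i
E
python3 - <<'E'
from h import *
roi={'scene':(195,170,260,250),'top':(175,145,250,230)};K={};Pd={}
out=[]
for n in roi:
    f=np.load(f'pics/{n}0.npz');im=f['im'];hsv=cv2.cvtColor(im,cv2.COLOR_RGB2HSV);H,S,V=[hsv[...,i].astype(int) for i in range(3)]
    red=((H<4)|(H>174))&(S>190)&(V>110);cop=(H>=4)&(H<20)&(S>90)&(V>110)
    for nm,mk,z,D in(('key',red,.043,K),('pod',cop,.05,Pd)):
        b=blob(im,mk,roi[n])
        c,st,l=b;D[n]=(n,*c);print(n,nm,c,st,plane(n,*c,z))
    u0,v0,u1,v1=roi[n];out.append(cv2.resize(im[v0:v1,u0:u1],(395,480) if n=='scene' else (400,480),interpolation=cv2.INTER_NEAREST))
cv2.imwrite('pics/crop0.png',np.hstack(out)[...,::-1])
print('tri',tri(list(K.values())),tri(list(Pd.values())))
E
```

```text
scene key [215.71875 228.34375] [213 226   7   6  32] [0.52497275 0.13818435 0.043     ]
scene pod [232.47435897 208.20512821] [228 204  10   9  78] [0.56824516 0.04688422 0.05      ]Traceback (most recent call last):
  File "<stdin>", line 9, in <module>
TypeError: cannot unpack non-iterable NoneType object
```

Run:
```python
from h import *
roi={'scene':(195,170,260,250),'top':(175,145,250,230)};K={};Pd={}
out=[]
for n in roi:
    f=np.load(f'pics/{n}0.npz');im=f['im'];hsv=cv2.cvtColor(im,cv2.COLOR_RGB2HSV);H,S,V=[hsv[...,i].astype(int) for i in range(3)]
    red=((H<4)|(H>172))&(S>140)&(V>90);cop=(H>=4)&(H<20)&(S>90)&(V>110)
    if n=='top':print(hsv[197,188:199].tolist(),hsv[185,214:229].tolist())
    for nm,mk,z,D in(('key',red,.043,K),('pod',cop,.05,Pd)):
        b=blob(im,mk,roi[n])
        if b is None: continue
        c,st,l=b;D[n]=(n,*c);print(n,nm,c,st,plane(n,*c,z))
    u0,v0,u1,v1=roi[n];out.append(cv2.resize(im[v0:v1,u0:u1],(395,480) if n=='scene' else (400,480),interpolation=cv2.INTER_NEAREST))
cv2.imwrite('pics/crop0.png',np.hstack(out)[...,::-1])
print('tri',tri(list(K.values())),tri(list(Pd.values())))
```

```text
scene key [215.61904762 228.0952381 ] [212 225   8   7  42] [0.52611881 0.13791517 0.043     ]
scene pod [232.47435897 208.20512821] [228 204  10   9  78] [0.56824516 0.04688422 0.05      ]
[[3, 89, 120], [2, 184, 186], [2, 185, 192], [2, 179, 191], [2, 179, 192], [2, 181, 189], [2, 180, 191], [2, 179, 189], [2, 175, 159], [9, 68, 86], [22, 22, 126]] [[18, 30, 144], [12, 84, 152], [12, 146, 176], [11, 140, 162], [12, 148, 188], [12, 145, 192], [12, 146, 192], [12, 148, 190], [13, 144, 189], [12, 145, 179], [11, 141, 157], [12, 135, 153], [20, 45, 118], [33, 17, 168], [24, 20, 179]]
top key [192.5 196.5] [189 193   8   8  52] [0.53078677 0.13127928 0.043     ]
top pod [220.37777778 184.23333333] [215 179  11  11  90] [0.57262188 0.04052525 0.05      ]
tri [0.53327212 0.13340003 0.03326593] [0.57518814 0.04190614 0.0411178 ]
```

View pics/crop0.png

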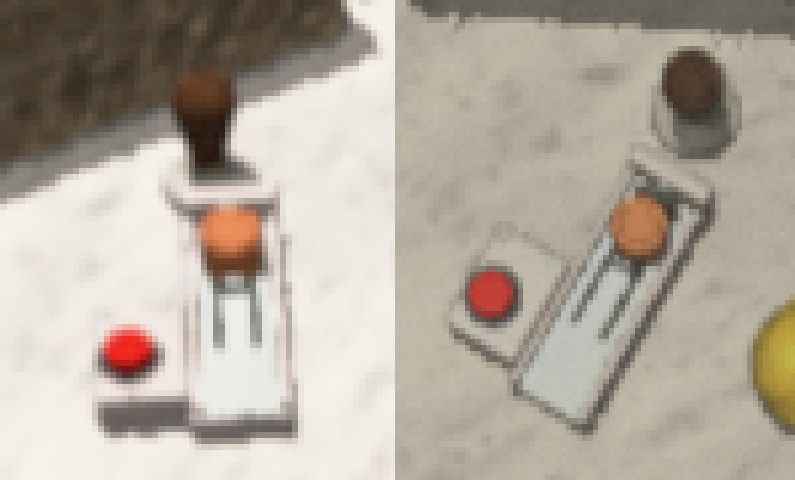

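The crops show the dock clearly. The key and pod are 0.100 m apart, as expected, which gives a heading of about -28°. I'll move above it and compare the fingers with the dock from close by.

```bash
python3 -m creep '[[[-44,49,0],0.1],[[-88,98,0],0.2],[[-131,147,0],0.3],[[-175,196,0],0.4],[[-219,245,0],0.5],[[-262,293,0],0.6],[[-306,342,0],0.7],[[-350,391,0],0.77]]' 0.46 20
python3 - <<'E'
from h import *
s=env.state();p=s['position'];M=R.from_quat(s['ee_rot']).as_matrix();print(p,M.round(3),s['joints'].round(2),s['width'])
print(1000*M.T@(np.array([.515,.108,.15])-p))
# heading from lane edges in first pictures
f=np.load('pics/top0.npz');im=f['im'][145:230,175:250]
seg=cv2.createLineSegmentDetector().detect(cv2.cvtColor(im,cv2.COLOR_RGB2GRAY))[0][:,0]
for a in seg:
    if np.hypot(a[2]-a[0],a[3]-a[1])>14:
        q=[plane('top',a[i]+175,a[i+1]+145,.028) for i in(0,2)];d=q[1]-q[0];print(q[0][:2].round(3),q[1][:2].round(3),np.degrees(np.arctan2(d[1],d[0])).round(1))
E
```

```text
clock: 1.1
position: [0.3902, -0.1493, 0.2083]
ee_rot: [0.245, 0.97, 0.0, 0.0]
force: [1.5, -1.5, -0.2]
width: 0.0461
gripper_force: 0.0
[ 0.39020983 -0.14929126  0.20827352] [[-0.88   0.475  0.   ]
 [ 0.475  0.88   0.   ]
 [-0.     0.    -1.   ]] [ 0.03  0.02 -0.46 -0.   -1.09 -2.09] 0.046050043890358716
[ 12.31299206 285.67759555  58.34279569]
[ 0.695 -0.049] [0.704 0.189] 88.0
[ 0.581 -0.004] [0.448 0.069] 151.4
[0.464 0.073] [0.581 0.007] -29.6
[0.524 0.083] [0.568 0.058] -30.1
[0.547 0.078] [0.487 0.11 ] 151.7
[0.503 0.116] [0.55 0.09] -28.6
```

```bash
python3 -m creep '[[[2,50,10],0],[[4,100,20],0],[[6,150,30],0],[[8,200,45],0.005],[[10,245,65],0.005],[[12,280,90],0.005],[[12,286,108],0.005],[[12,286,108],0.005]]'
python3 - <<'E'
from h import *
print(env.state()['position'],env.state()['width']);o=[]
for n,(u0,v0,u1,v1) in {'scene':(185,160,275,250),'top':(165,140,255,230)}.items():
    im,d=viewer.get_image(n);np.savez(f"pics/{n}1.npz",im=im,d=d);o.append(cv2.resize(im[v0:v1,u0:u1],(400,400),interpolation=cv2.INTER_NEAREST))
cv2.imwrite('pics/crop1.png',np.hstack(o)[...,::-1])
E
```

```text
clock: 2.1
position: [0.5133, 0.1064, 0.0984]
ee_rot: [0.246, 0.969, -0.002, -0.002]
force: [-0.2, -0.9, -0.1]
width: 0.0463
gripper_force: 0.0
[0.51327157 0.1063644  0.0983555 ] 0.04628086272132071
```

View pics/crop1.png

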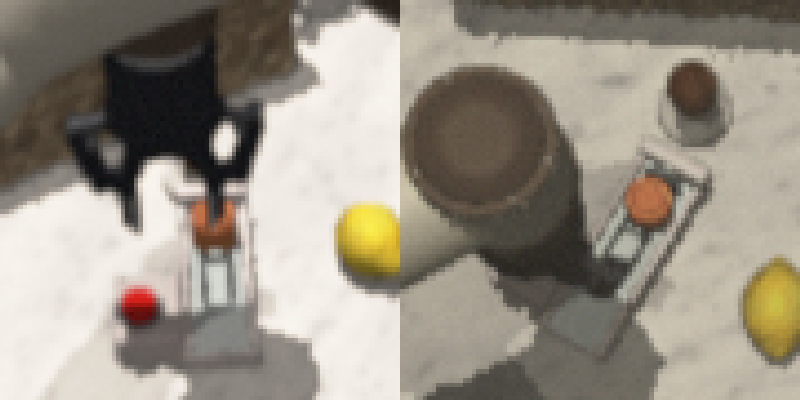

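The fingers are at about crop (137,228) and (217,222) in the scene view. They straddle the right line, but the offset is easier to judge lower down, so I'll descend to just above the key.

```bash
python3 -m creep '[[[0,0,15],0],[[0,0,30],0],[[0,0,38],0],[[0,0,40],0],[[0,0,40],0]]'
python3 - <<'E'
from h import *
s=env.state();p=s['position'];M=R.from_quat(s['ee_rot']).as_matrix();print(p)
u0,v0,u1,v1=195,180,255,250
im,d=viewer.get_image('scene');np.savez("pics/scene2.npz",im=im,d=d)
m=viewer.camera_model('scene')
def proj(X):
    c=R.from_quat(m['orientation']).inv().apply(X-m['xyz']);q=c[:2]/c[2];q=q*(1+m['k1']*(q@q));return np.array([m['fx']*q[0]+m['cx'],m['fy']*q[1]+m['cy']])
for sg in(1,-1):
  for z in (0,-5):
    print(sg,z,proj(p+M@np.array([0,sg*.0303,z/1000])))
cv2.imwrite('pics/crop2.png',cv2.resize(im[v0:v1,u0:u1],(600,600*70//60)[:1]+(600,),interpolation=cv2.INTER_CUBIC)[...,::-1])
hsv=cv2.cvtColor(im,cv2.COLOR_RGB2HSV).astype(int);red=((hsv[...,0]<4)|(hsv[...,0]>172))&(hsv[...,1]>140)&(hsv[...,2]>90)
print(blob(im,red,(u0,v0,u1,v1))[:2], proj(np.array([.529,.1345,.043])))
E
```

```text
clock: 2.82
position: [0.5146, 0.1065, 0.0602]
ee_rot: [0.246, 0.969, -0.0, 0.0]
force: [0.6, 0.5, -0.1]
width: 0.0462
gripper_force: 0.0
[0.51461174 0.10646754 0.06015138]
1 0 [216.05284726 223.43899683]
1 -5 [215.93666161 222.40483252]
-1 0 [234.46782967 222.17399922]
-1 -5 [234.40112429 221.13877489]
(array([215.48648649, 227.86486486]), array([213, 225,   7,   7,  37], dtype=int32)) [216.08854338 227.13007329]
```

View pics/crop2.png

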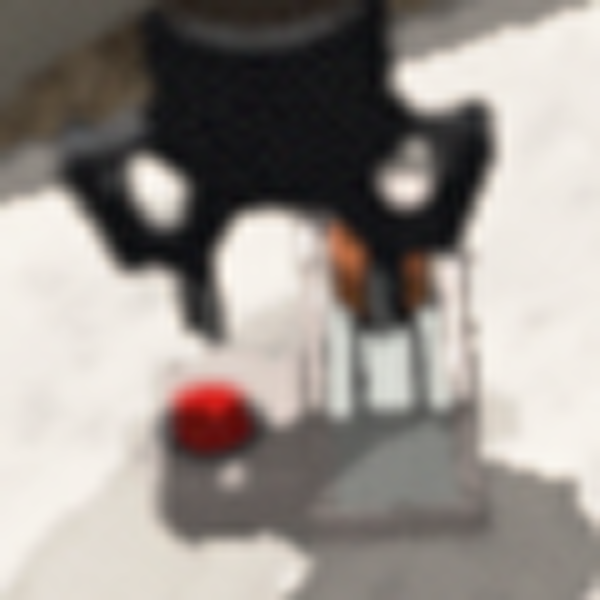

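The scene crop has the left fingertip bottom at about px (215.8,220), the right at (233,218.3) and the key at (215.5,227.9). Whether that gap is height or horizontal offset is unclear, so I'll use depth for the relative 3D positions.

Run:
```python
from h import *
s=env.state();p=s['position'];M=R.from_quat(s['ee_rot']).as_matrix()
def cloud(n,f,mask):
    m=viewer.camera_model(n);out=[]
    for v,u in zip(*np.nonzero(mask)):
        o,r=ray(m,u,v)
        if f['d'][v,u]>0: out.append(o+r*f['d'][v,u])
    return np.array(out)
def roi(a,b,c,d):
    k=np.zeros((384,512),bool);k[b:d,a:c]=1;return k
def hs(f): return [cv2.cvtColor(f['im'],cv2.COLOR_RGB2HSV)[...,i].astype(int) for i in range(3)]
for n,t,r in(('scene',0,(195,170,260,250)),('scene',2,(195,170,260,250)),('top',0,(175,145,250,230))):
    f=np.load(f'pics/{n}{t}.npz');H,S,V=hs(f)
    red=((H<4)|(H>172))&(S>140)&(V>90)&roi(*r);cop=(H>=4)&(H<20)&(S>90)&(V>110)&roi(*r)
    c=cloud(n,f,red);print(n,t,'key med',np.median(c,0).round(4),'top5 z',np.sort(c[:,2])[-8:].round(4)); 
    t_=c[c[:,2]>np.max(c[:,2])-.006];print('  keytop',t_.mean(0).round(4),len(t_))
    c=cloud(n,f,cop);t_=c[c[:,2]>np.max(c[:,2])-.006];print('  podtop',t_.mean(0).round(4),len(t_))
    w=cloud(n,f,roi(*((205,248,225,255) if n=='scene' else (180,215,195,225))));print('  worktop z',np.median(w[:,2]).round(4))
f=np.load('pics/scene2.npz');H,S,V=hs(f)
print('tool',p)
for nm,r in(('L',(208,208,220,222)),('R',(229,208,240,222))):
    c=cloud('scene',f,(V<75)&roi(*r));l=(c-p)@M*1000   # tool coords mm
    l=l[np.abs(l[:,0])<40]
    o=np.argsort(-l[:,2])[:16];print(nm);print(l[o].round(0).astype(int).tolist())
```

```text
scene 0 key med [0.5258 0.1377 0.0429] top5 z [0.0446 0.0448 0.0455 0.0457 0.0457 0.0468 0.0469 0.0472]
  keytop [0.5281 0.1368 0.044 ] 28
  podtop [0.5702 0.0459 0.0511] 42
  worktop z -0.0006
scene 2 key med [0.528  0.1372 0.0418] top5 z [0.044  0.0442 0.0443 0.0443 0.0453 0.0455 0.0464 0.0474]
  keytop [0.5301 0.1359 0.0436] 20
  podtop [0.5756 0.0569 0.0495] 10
  worktop z -0.0004
top 0 key med [0.5308 0.1315 0.0415] top5 z [0.045  0.0451 0.046  0.0464 0.0464 0.0467 0.0478 0.0514]
  keytop [0.5301 0.1286 0.0474] 6
  podtop [0.5721 0.0395 0.0533] 22
  worktop z -0.0007
tool [0.51479898 0.1065831  0.06044186]
L
[[8, 34, -39], [7, 34, -43], [13, 30, -44], [5, 33, -45], [11, 30, -51], [16, 30, -52], [7, 33, -52], [5, 33, -54], [12, 29, -57], [13, 29, -62], [12, 29, -66], [13, 35, -67], [13, 32, -67], [12, 28, -70], [12, 35, -71], [8, 41, -71]]
R
[[7, -30, -36], [9, -33, -38], [5, -34, -39], [13, -27, -39], [15, -24, -41], [11, -27, -41], [13, -24, -43], [10, -30, -44], [10, -24, -45], [7, -34, -45], [11, -27, -46], [8, -31, -46], [10, -24, -49], [8, -31, -51], [8, -34, -51], [9, -28, -52]]
```

Run:
```python
from h import *
s=env.state();p=s['position'];M=R.from_quat(s['ee_rot']).as_matrix()
f=np.load('pics/scene2.npz');m=viewer.camera_model('scene')
for nm,sg,r in(('L',1,(208,205,222,224)),('R',-1,(226,205,242,224))):
    L=[]
    for v in range(r[1],r[3]):
        for u in range(r[0],r[2]):
            o,d=ray(m,u,v);l=(o+d*f['d'][v,u]-p)@M*1000
            if abs(l[0])<30 and abs(l[1]-sg*30)<14 and l[2]<2: L.append(l)
    L=np.array(L);L=L[np.argsort(-L[:,2])];print(nm,len(L),L[:22].round(0).astype(int).tolist());q=L[(L[:,2]>-45)];print(np.median(q,0))
```

```text
L 85 [[5, 25, -25], [5, 34, -31], [10, 31, -32], [12, 28, -34], [8, 37, -35], [10, 31, -37], [11, 28, -37], [9, 27, -39], [8, 34, -39], [10, 37, -41], [7, 34, -43], [13, 30, -44], [5, 33, -45], [10, 36, -46], [12, 27, -48], [8, 36, -48], [9, 27, -49], [11, 30, -51], [16, 30, -52], [7, 33, -52], [8, 36, -53], [5, 33, -54]]
[  8.71478033  31.24070082 -36.98580445]
R 75 [[10, -23, -31], [11, -27, -31], [7, -30, -36], [9, -33, -38], [5, -34, -39], [13, -27, -39], [15, -24, -41], [11, -27, -41], [13, -24, -43], [10, -30, -44], [10, -24, -45], [7, -34, -45], [11, -27, -46], [8, -31, -46], [10, -24, -49], [8, -31, -51], [8, -34, -51], [9, -28, -52], [14, -27, -53], [6, -34, -54], [3, -31, -56], [12, -24, -56]]
[ 10.18361029 -26.80213171 -38.72888806]
```

```bash
python3 -m creep '[[[0,1,8],0],[[0,1,15],0],[[0,1,20],0],[[0,1,20],0]]'; python3 -m creep '[[[0,0,3],0],[[0,0,3],0]]'
python3 - <<'E'
from h import *
im,d=viewer.get_image('scene');u0,v0,u1,v1=195,180,255,250
np.savez("pics/scene3.npz",im=im,d=d)
cv2.imwrite('pics/crop3.png',cv2.resize(im[v0:v1,u0:u1],(514,600),interpolation=cv2.INTER_CUBIC)[...,::-1])
E
```

```text
clock: 3.38
position: [0.5146, 0.1071, 0.0396]
ee_rot: [0.246, 0.969, -0.0, -0.0]
force: [-0.6, -0.2, 0.5]
width: 0.0464
gripper_force: 0.0
clock: 3.62
position: [0.5149, 0.1073, 0.0371]
ee_rot: [0.246, 0.969, -0.0, -0.0]
force: [0.1, -0.5, 0.4]
width: 0.0464
gripper_force: 0.0
```

View pics/crop3.png

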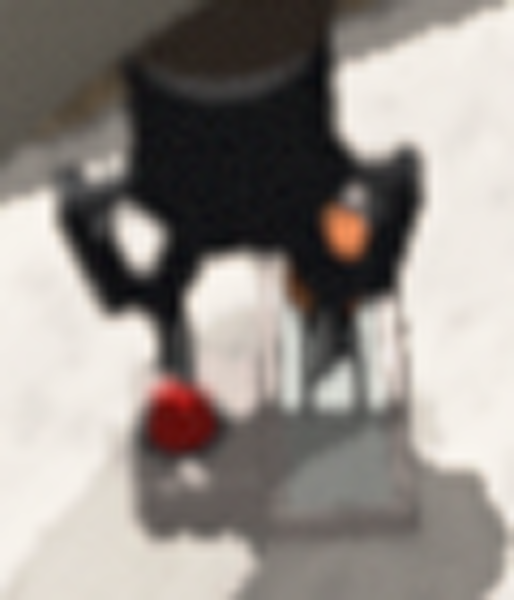

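The left fingertip ends just at the key's far rim, around crop (178,375), and the key is still unobscured. Either the tip is higher than thought or it is too far back, so I'll check depth on this frame again.

Run:
```python
from h import *
s=env.state();p=s['position'];M=R.from_quat(s['ee_rot']).as_matrix()
f=np.load('pics/scene3.npz');m=viewer.camera_model('scene')
hs=cv2.cvtColor(f['im'],cv2.COLOR_RGB2HSV)
for u in (214,215,216,232,233):
  print(u)
  for v in range(214,234):
    o,d=ray(m,u,v);w=o+d*f['d'][v,u];l=(w-p)@M*1000
    print('  ',v,l.round(0).astype(int),'z%.0f'%(w[2]*1000),hs[v,u],end=';' if v%2 else '\n')
```

```text
214
   214 [ 11  32 -79] z116 [110  38  20]
   215 [ 12  32 -75] z112 [120  13  20];   216 [ 11  32 -70] z108 [126  58  22]
   217 [ 14  33 -69] z106 [120  17  30];   218 [  9  33 -59] z96 [ 0 12 42]
   219 [  3  34 -48] z86 [10 15 51];   220 [  9  34 -49] z86 [15  9 55]
   221 [  7  35 -43] z80 [10 14 56];   222 [  8  35 -39] z76 [ 0 12 63]
   223 [  9  35 -35] z72 [  5  58 114];   224 [-11  37 -10] z47 [  2 103 180]
   225 [-7 37 -8] z46 [  1 149 204];   226 [-5 37 -6] z43 [  1 191 164]
   227 [ 0 37 -6] z44 [  1 227 111];   228 [ 3 38 -5] z42 [  1 216  97]
   229 [11 37 -8] z46 [  0 216  98];   230 [ 8 38 -1] z38 [  1 216  99]
   231 [ 9 38  3] z34 [  1 208  92];   232 [13 38  4] z33 [179 144  71]
   233 [16 39  6] z32 [ 3 44 69];215
   214 [ 10  29 -78] z115 [140  29  26]
   215 [ 13  29 -76] z113 [150  20  25];   216 [ 12  29 -71] z108 [ 0  0 27]
   217 [ 12  30 -66] z104 [105  13  39];   218 [ 11  30 -61] z98 [150   5  53]
   219 [ 13  30 -58] z96 [150   4  59];   220 [ 12  31 -53] z90 [30  4 57]
   221 [ 13  31 -49] z86 [75  9 55];   222 [ 12  31 -43] z80 [60  4 58]
   223 [ 1
[... 1940 characters left out ...]
] z106 [113  38  27];   216 [ 14 -28 -67] z105 [135  13  38]
   217 [ 13 -28 -61] z99 [15 11 48];   218 [  9 -27 -53] z90 [ 0  5 54]
   219 [ 11 -27 -50] z87 [ 0  8 61];   220 [ 14 -27 -49] z86 [ 0  0 61]
   221 [ 13 -27 -43] z80 [30  4 63];   222 [ 10 -26 -35] z72 [45  6 82]
   223 [ 12 -26 -33] z70 [ 50   6 123];   224 [-26 -26  14] z24 [ 48   7 180]
   225 [-22 -26  15] z23 [ 38  10 210];   226 [-21 -26  18] z19 [ 43   9 210]
   227 [-14 -25  16] z21 [ 38   6 165];   228 [ -9 -25  15] z22 [ 30   5 109]
   229 [ -7 -25  18] z19 [40  8 95];   230 [  2 -25  13] z24 [30  8 95]
   231 [  3 -24  17] z21 [ 40   8 100];   232 [  8 -24  16] z21 [ 30   9 116]
   233 [ 13 -24  16] z21 [ 45   8 130];
```

Depth settles it: the tips are about 31 mm behind the nominal TCP, roughly 25 mm above the key, and in plan they are centred on the key within about 2 mm. I'll carry on down and watch the force.

```bash
python3 -m creep '[[[0,1,8],0],[[0,1,15],0],[[0,1,20],0],[[0,1,20],0]]'; python3 -m creep '[[[0,0,2],0],[[0,0,2],0]]';  python3 -m creep '[[[0,0,2],0],[[0,0,2],0]]'
python3 - <<'E'
from h import *
im,d=viewer.get_image('scene');u0,v0,u1,v1=195,180,255,250
np.savez("pics/scene4.npz",im=im,d=d)
cv2.imwrite('pics/crop4.png',cv2.resize(im[v0:v1,u0:u1],(514,600),interpolation=cv2.INTER_CUBIC)[...,::-1])
E
```

```text
clock: 4.18
position: [0.5151, 0.108, 0.0168]
ee_rot: [0.246, 0.969, -0.0, -0.0]
force: [-0.9, 0.4, 1.5]
width: 0.046
gripper_force: 0.6
clock: 4.42
position: [0.5153, 0.1081, 0.0153]
ee_rot: [0.246, 0.969, -0.0, -0.0]
force: [-1.3, 0.1, 2.1]
width: 0.0462
gripper_force: 1.1
clock: 4.68
position: [0.5153, 0.1081, 0.0132]
ee_rot: [0.246, 0.969, -0.0, -0.0]
force: [-1.7, 0.2, 3.6]
width: 0.0462
gripper_force: 1.6
```

View pics/crop4.png

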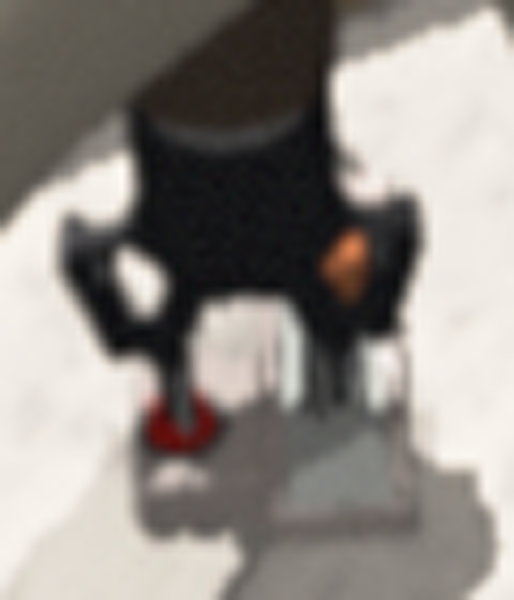

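The left finger is on the key's centre, the right finger is in mid-lane, and the force is rising on the spring (3.6 N). I'll press on to the stop.

```bash
python3 -m creep '[[[0,0,2],0],[[0,0,4],0],[[0,0,4],0]]';  python3 -m creep '[[[0,0,1],0],[[0,0,1],0],[[0,0,1],0]]'
python3 - <<'E'
from h import *
im,d=viewer.get_image('scene');u0,v0,u1,v1=195,180,255,250
np.savez("pics/scene5.npz",im=im,d=d);print(env.state()['force'],env.state()['position'])
cv2.imwrite('pics/crop5.png',cv2.resize(im[v0:v1,u0:u1],(514,600),interpolation=cv2.INTER_CUBIC)[...,::-1])
E
```

```text
clock: 5.1
position: [0.5153, 0.1081, 0.0092]
ee_rot: [0.246, 0.969, -0.0, -0.0]
force: [-2.6, -0.2, 4.5]
width: 0.0458
gripper_force: 2.9
clock: 5.48
position: [0.5154, 0.1081, 0.0086]
ee_rot: [0.246, 0.969, -0.0, 0.0]
force: [-3.8, -0.2, 6.9]
width: 0.0458
gripper_force: 3.9
[-3.42861421 -0.03670421  7.44064549] [0.51537335 0.10816048 0.00853757]
```

View pics/crop5.png

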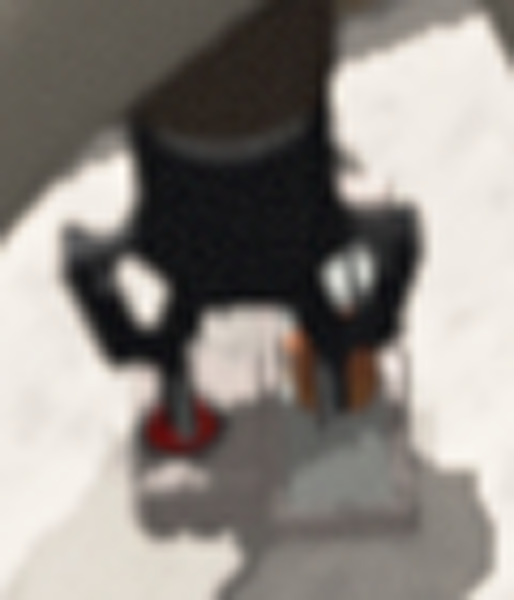

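The pod has popped out and sits upright against the lane finger, with copper visible on both sides of it at crop (300,370) and (362,380). I'll add a small margin on the key, let it settle, and check that it holds.

```bash
python3 -m creep '[[[0,0,0.5],0],[[0,0,1],0],[[0,0,1],0],[[0,0,1],0],[[0,0,1],0],[[0,0,1],0],[[0,0,1],0],[[0,0,1],0]]'
python3 - <<'E'
from h import *
for n,(u0,v0,u1,v1) in {'scene':(185,165,265,250),'top':(165,140,255,230)}.items():
    im,d=viewer.get_image(n);a=cv2.resize(im[v0:v1,u0:u1],(400,400),interpolation=cv2.INTER_CUBIC);o=a if n=='scene' else np.hstack([o,a])
cv2.imwrite('pics/crop6.png',o[...,::-1])
E
```

```text
clock: 6.52
position: [0.5155, 0.1082, 0.0084]
ee_rot: [0.246, 0.969, 0.0, 0.0]
force: [-5.9, -0.9, 12.5]
width: 0.046
gripper_force: 6.7
```

View pics/crop6.png

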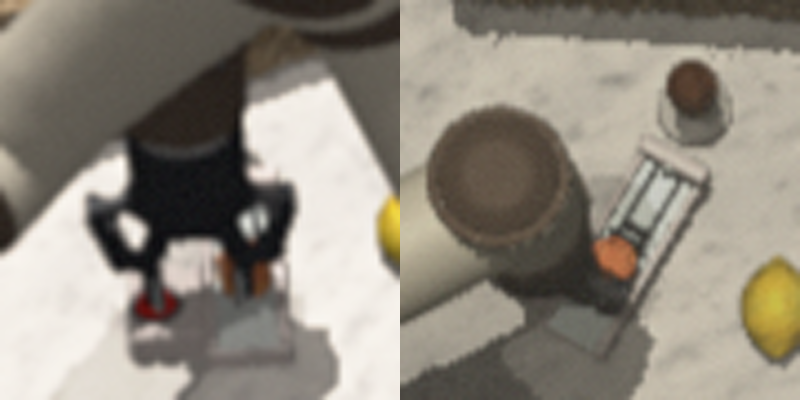

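The key is on its stop with 12.5 N of vertical force and the position is steady. In the top crop the pod is trapped upright in the lane at about (615,258), and the tamper and lemon have not moved.

```bash
python3 -c "
from rig import hand_in
print(hand_in())"
```

```text
the job is handed in; nothing more can be done
None
```

I handed the job in after about 6.5 s of robot time: one finger holds the red key down on its stop, and the other holds the popped pod upright in the lane; the outcome of the judging was not shown.

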